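# Clear the line and lift the pallet stop pin

### The job

The steel basket of connectors is standing in the way of the solder pallet: pick it up by its handle, keep it upright, and hang it by the handle bar on the two-pronged hook over the line. Then release the pallet: pull the stop pin straight up about 30 mm without forcing it sideways, clear of the pallet but still well inside its guide block, and keep holding it up while the chain carries the pallet on to the next stop. Finish still holding the pin up, and leave the other things between the rails where they are.

Things in the scene. Friction and masses are not known exactly. Their poses are not given: they have to be found in the camera images.
- basket_bar (a point): Middle of the handle bar of the open steel basket (85 x 140 x 50 mm, 0.28 kg) standing between the rails, ahead (+y) of the pallet. Rigid bail: round bar 12 mm thick, 125 mm above the underside, 128 mm free between two flat end straps rising from the short walls. Axes are the basket's: y along the bar, z up. Grip the middle from above, across the bar.
- hook_rest (a point): Resting place on the fixed two-pronged hook on the far rail: midway between the prongs, level with their top, 235 mm above the bench. Prongs: round, 8 mm thick, 84 mm apart, level, ends turned up 19 mm. -x is the way they point (to the robot), y across, z up. A bar hung here lies along y over both prongs, its centre 6 mm above this point, the basket's end straps outside the prongs.
- hook_open (a point): Open end of the hook: midway between the turned-up ends of the prongs, at their top (254 mm up), 43 mm out from the resting place. From the resting place back to the cross plate on the post is 69 mm (plate top 240 mm up). The basket is wider than the prongs: it comes in here along the hook's +x, bar above the turned-up ends and basket below the prongs, and is then lowered.
- pin_grip (a point): Centre of the stop pin's upright round black handle, 24 mm diameter, 50 mm tall. Below it the pin is a loose steel rod, 14 mm diameter, 77 mm long, 0.16 kg in all, standing in the guide block's bore, handle resting on the block's top; its tip goes 12 mm into a hole in the pallet and so stops it. z is its axis, up. Only weight and the pallet's side push hold it.
- guide_top (a point): Centre of the upper mouth of the bore in the guide block (aluminium, 36 mm square, 50 mm tall, fixed by a bracket on the near rail), 110 mm above the bench. The bore is upright, 15 mm wide, 50 mm deep, open below. With the pin home its handle's centre is 25 mm above this point.
- pallet (a joint): How far the black pallet (280 x 240 x 15 mm, four green boards, top 45 mm above the bench, tallest parts 64 mm) has gone along the line to +y (m): about 0 while the pin stops it, 0.16 against the next stop. The running chain pushes it with about 2 N all the time; once free it takes about 3 s.
- bin: Black open bin without a handle, 100 x 120 x 45 mm, on the bench between the rails; bystander; origin at its underside.
- connector: One loose yellow connector, 16 x 21 x 13 mm, on the bench between the rails; bystander; origin at its underside.
- brush: Brush lying on the bench between the rails, beyond the basket; bystander.
- cup: Steel cup, 70 mm across, 60 mm tall, on the bench between the rails behind the pallet; bystander; origin at its underside.
- tape: Roll of tape lying flat, 90 mm across, 18 mm high, on the bench between the rails behind the pallet; bystander; origin at its underside.
Things that resemble listed ones, but are neither listed nor needed, are in the scene too. What is shaped like the part that bears basket_bar but orange is not meant.

How it is judged:
On the way, in this order (a step that is already met when the one before it is completed fails the run):
1. the basket hangs by its handle bar on the prongs, let go, with the pallet still stopped (contact force between basket and hook above 1 N and contact force between the fingers and basket below 0.05 N and z of basket_bar in the frame of hook_rest between 0 and 0.02 m and horizontal distance between basket_bar and hook_rest below 0.07 m and angle between basket_bar's own z axis and vertical below 0.3 rad and value of joint pallet below 0.01 m), for 0.3 s.
2. the pin is lifted clear of the pallet in the fingers, still in its guide, and the pallet runs on to the next stop (contact force between the fingers and pin above 1 N and z of pin_grip in the frame of guide_top above 0.04 m and value of joint pallet above 0.15 m), for 0.2 s.
At the end, for the whole second after the job is handed in: Basket hangs still by its bar on the prongs (within 70 mm of the resting point, tilt under 17 degrees), let go; pin held still and upright in the fingers, raised 18 to 45 mm in its guide block, off the pallet; pallet gone at least 150 mm, to the next stop (contact force between basket and hook above 1 N and contact force between the fingers and basket below 0.05 N and z of basket_bar in the frame of hook_rest between 0 and 0.02 m and horizontal distance between basket_bar and hook_rest below 0.07 m and angle between basket_bar's own z axis and vertical below 0.3 rad and linear speed of basket below 0.08 m/s and contact force between the fingers and pin above 1 N and contact force between pin and pallet below 0.2 N and z of pin_grip in the frame of guide_top between 0.043 and 0.07 m and horizontal distance between pin_grip and guide_top below 0.006 m and angle between pin_grip's own z axis and vertical below 0.06 rad and linear speed of pin below 0.03 m/s and value of joint pallet above 0.15 m); the arm keeps its last pose, push and grip.
It fails at once if the running pallet strikes the basket (value of joint pallet above 0.012 m and contact force between pallet and basket above 0.3 N).
It fails at once if the basket is tipped so far that the connectors would spill (over 45 degrees) (angle between basket_bar's own z axis and vertical above 0.8 rad).
It fails at once if the pin is pulled right out of its guide block (raised over 65 mm) (z of pin_grip in the frame of guide_top above 0.09 m).
It fails at once if the pin is wrenched sideways in its bore (over 80 N) (contact force between pin and stop above 80 N).
It fails at once if a thing between the rails (bin, connector, brush, cup, tape) is pushed more than 40 mm (distance of any of bin, connector, brush, cup, tape from where it was at the start of the episode above 0.04 m).
It also fails if it takes over 58 s, if anything falls off the work surface, if the arm or the gripper's body presses on something with over 40 N, if the wrist force passes 120 N, or if a joint passes its speed limit or range.

### The arm

A 7-joint arm with a two-finger parallel gripper is mounted at the origin on the work surface. World frame = base frame: x ahead of the robot, y to its left, z up, the work surface at z = 0. Lengths are in m, angles in rad, forces in N, time in s.
With the tool pointing down it reaches from about 0.35 to 0.9 m from the base axis. Payload 8.1 kg.
Tool frame: the origin (TCP) lies at the very end of the fingers, on their centre line; the grasp point (between the pads) lies 19 mm behind it; z points along the fingers, y is the line along which they close (so a half turn about z gives the same grasp; the last joint's range is limited). The gripper opens to 92 mm and grips with 3 to 60 N. Pads are 19 mm wide; open, the fingers measure 130 mm over their backs; the gripper's body (75 mm by 190 mm) begins 47 mm behind the grasp point.
Start: joints at [-1.281, 0.434, 0.025, 1.573, -0.012, 1.134, -0.075], TCP at [0.239, 0.577, 0.204] pointing down, gripper open.
Joint ranges: [-2.62, 2.62], [-0.44, 2.09], [-1.27, 1.32], [0.08, 2.57], [-1.32, 4.46], [0.12, 2], [-2.74, 2.74]. Speed limits (rad/s): [2.22, 2.22, 3.01, 3.01, 3.14, 3.14, 3.14].

### API

Orientations are given as a unit quaternion [x, y, z, w].
In Python, from bench import robot gives the robot as it stands.
- The arm moves only by the tool move_arm, never from a script. Its argument "plan" is text: rows parted by semicolons, each of 7 numbers parted by spaces: the shift along the world's x, y, z in mm, then the turn, a rotation vector about the world's x, y, z in rad, then the closure, from 0 (fully open) to 1 (shut). A call has 1 to 20 rows; each row shifts and turns the commanded pose from where the row before left it; what a row does not reach is not made up. A row lasts 1/12 s, in which the tool goes at most 41.7 mm and 7.16 degrees, less where a joint would pass 70% of its speed; a pose out of reach is approached as far as the arm can. A call with a gripper value outside its range is refused whole. The fingers move at their own pace and stop on an object; "newtons" is the grip in N (left out, the last holds). Time passes only in rows, so rows that do not move let the fingers close. It gives the time, the measured TCP pose, the force, the opening and the grip force at its end, in the units of the state.
- robot.observe(): the state, without advancing time (a new reading comes with each control period).
- robot.get_image(name): name is "side" or "top"; returns a dict with "img" (384x512x3 uint8, red, green, blue), "K" (3x3 intrinsics, pixels), "eye" and "rotation" of the camera in the world. Camera axes: x right, y down, z forward; pixel columns grow to the right and rows downward; lengths in m; the calibration is good to about 2 mm. A picture is of the moment at which its call begins. There is no depth.
- robot.sign_off(): hands the job in; it is judged then, once.
The state is a dict: "time_s": time; "joints": joint angles; "joint_vel": joint speeds; "effort": joint torques, N m; "position": TCP position; "tcp_rot": TCP orientation; "wrist_force": force on the tool from outside, world axes, zero at the start; "wrist_torque": the same for the moment, N m; "grip_width": opening from 0.0 (shut) to 1.0 (fully open); "finger_force": force on a finger pad.
Only numpy, scipy, OpenCV 4.12 (cv2) and the standard library are available. Lean on these libraries where they do the work, as an engineer would, in place of code of your own. Each camera call takes 0.05 s, during which the arm holds its last target. There are 200 camera calls.

## Working session

There is one attempt and no reset: what is moved stays moved. The work goes in short steps, Python scripts to look and compute and a tool call to move; the robot and the scene stay as the last step left them, time stands still between calls to the robot, and variables do not carry over. Pictures are saved under pics/ and viewed, at most 10 in all, crops included, and the job is handed in when it is done.

Besides the shell and the picture viewer there is one more tool, called after "Call:" by a JSON object that holds its "op" and its "data", one argument or row to a line. move_arm: Moves the arm, as the interface text tells. Its arguments: {"type":"object","properties":{"plan":{"type":"string"},"newtons":{"type":"number"}},"required":["plan"]}

```bash
mkdir -p pics; ls; cat > h.py <<'E'
import numpy as np,cv2
from bench import robot
def snap(n,f):
    d=robot.get_image(n); cv2.imwrite(f,cv2.cvtColor(d["img"],cv2.COLOR_RGB2BGR)); np.savez(f[:-3]+'npz',K=d["K"],eye=d["eye"],R=d["rotation"]); return d
def ray(f,u,v):
    c=np.load(f[:-3]+'npz'); r=c['R']@np.linalg.inv(c['K'])@[u,v,1]; return c['eye'],r/np.linalg.norm(r)
def atz(f,u,v,z):
    e,r=ray(f,u,v); return e+r*(z-e[2])/r[2]
def tri(rs):
    A=0;b=0
    for e,r in rs:
        P=np.eye(3)-np.outer(r,r); A=A+P; b=b+P@e
    x=np.linalg.solve(A,b); return x,[np.linalg.norm((np.eye(3)-np.outer(r,r))@(x-e)) for e,r in rs]
def proj(f,p):
    c=np.load(f[:-3]+'npz'); q=c['K']@c['R'].T@(np.array(p)-c['eye']); return q[:2]/q[2]
E
python3 - <<'E'
from h import *
for n in("side","top"):
    d=snap(n,f"pics/{n}0.png"); print(n,d["eye"],d["rotation"],d["K"])
    im=cv2.imread(f"pics/{n}0.png"); cv2.imwrite(f"pics/{n}0b.png",cv2.resize(im,(800,600),interpolation=cv2.INTER_CUBIC))
print(robot.observe())
E
```

```text
pics
side [ 0.09919672 -0.7783124   1.01489553] [ 0.90122505 -0.18429532  0.08401113 -0.38310674] [[459.59919104   0.         260.52680264]
 [  0.         459.59919104 186.90014256]
 [  0.           0.           1.        ]]
top [1.52314699e-01 5.74460557e-04 1.70621215e+00] [ 0.70710452 -0.70089007  0.06584288 -0.06649079] [[477.9428459    0.         257.58125756]
 [  0.         477.9428459  186.84705631]
 [  0.           0.           1.        ]]
{'time_s': 0.1, 'joints': array([-1.28057666,  0.43517104,  0.02500545,  1.57401416, -0.0115928 ,
        1.13400961, -0.0751318 ]), 'joint_vel': array([ 0.00072221, -0.0028747 , -0.00229071, -0.00197821, -0.00307149,
        0.00012825,  0.0006792 ]), 'effort': array([ 2.98338804e-03, -6.69119096e+01,  9.87933129e-01, -3.15144217e+01,
       -6.06055325e-02,  3.74764111e-02,  2.20605324e-05]), 'position': array([0.23912729, 0.57690256, 0.20280972]), 'tcp_rot': array([ 1.95211752e-01,  9.80760848e-01, -7.25571973e-04, -6.66591374e-05]), 'wrist_force': array([-0.63284501,  0.80097981,  0.34484841]), 'wrist_torque': array([-0.01762135,  0.02013669,  0.03636446]), 'finger_force': 0.0, 'grip_width': 1.0000600391429526}
```

```bash
sed -i 's/R=d\["rotation"\]/R=Rotation.from_quat(d["rotation"]).as_matrix()/; 1a from scipy.spatial.transform import Rotation' h.py
python3 - <<'E'
from h import *
for n in("side","top"): 
    f=f"pics/{n}1.png"; snap(n,f); print(atz(f,256,192,0))
E
```

```text
[0.50579626 0.17273833 0.        ]
[0.45681641 0.00915243 0.        ]
```

View pics/side0b.png

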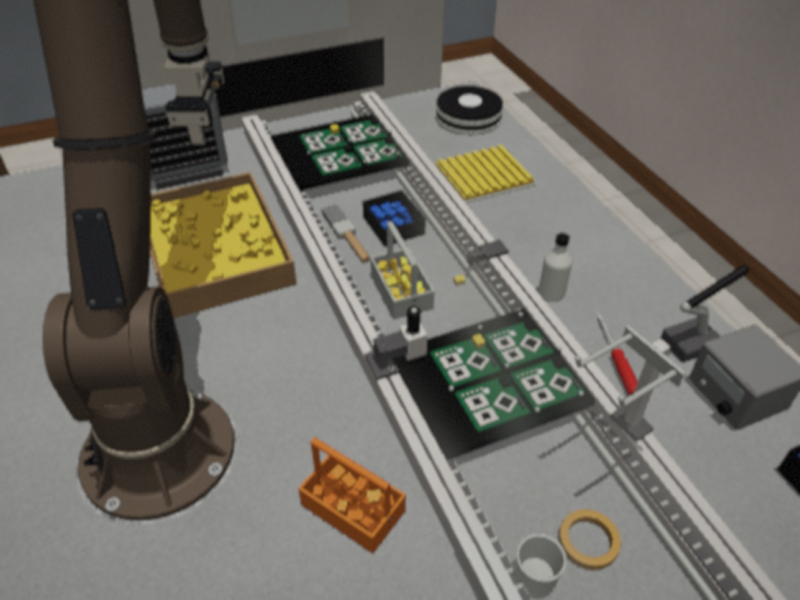

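View pics/top0b.png

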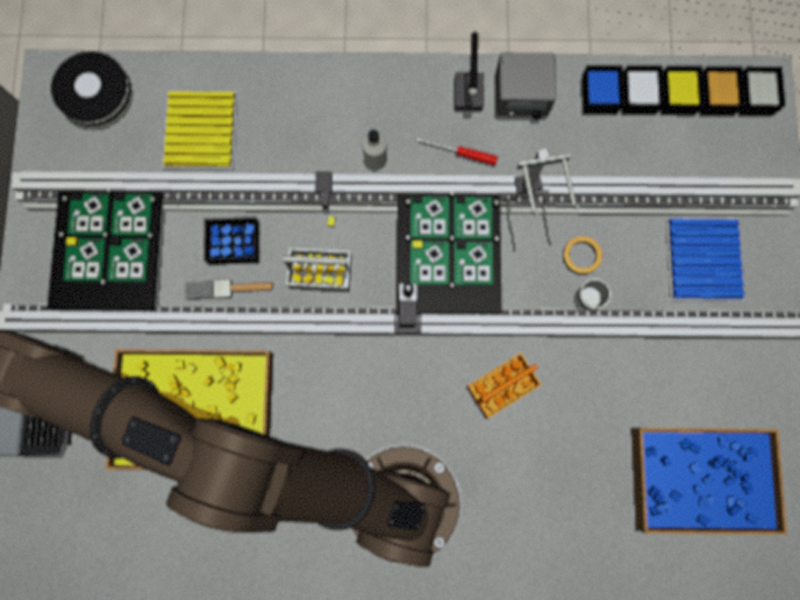

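```bash
cat >> h.py <<'E'
def comp(specs,out):
    t=[]
    for f,x,y in specs:
        c=cv2.resize(cv2.imread(f)[y:y+75,x:x+100],(400,300),interpolation=cv2.INTER_CUBIC)
        for i in range(0,100,20):
            cv2.putText(c,str(x+i),(i*4,8),0,.3,(0,0,255)); cv2.line(c,(i*4,8),(i*4,14),(0,0,255))
        for i in range(0,75,15):
            cv2.putText(c,str(y+i),(0,i*4+4),0,.3,(0,0,255))
        t.append(c)
    cv2.imwrite(out,np.vstack([np.hstack(t[:2]),np.hstack(t[2:])]))
E
python3 - <<'E'
from h import *
comp([("pics/side0.png",215,140),("pics/side0.png",365,190),("pics/top0.png",175,135),("pics/top0.png",300,85)],"pics/c1.png")
E
```

```text
(no output)
```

View pics/c1.png

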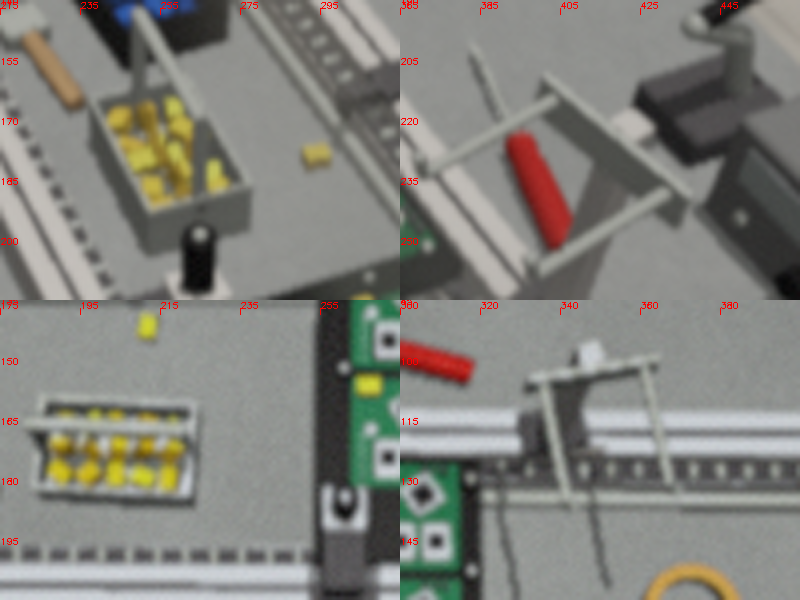

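```bash
python3 - <<'E'
from h import *
S,T="pics/side0.png","pics/top0.png"
P={'barfar':((249.5,143.5),(181.5,166.2),.125),'barnear':((264.5,167.5),(222.5,166.5),.125),
'tipA':((371,231.5),(342.5,134.5),.254),'tipB':((398,257.5),(368,131),.254),
'rootA':((404.5,214.5),(336.2,105),.235),'rootB':((432,238.5),(362,101.5),.235),
'pintop':((265,198.5),(261.2,185.5),.16)}
for k,(s,t,z) in P.items():
    x,r=tri([ray(S,*s),ray(T,*t)]); print(k,x.round(4),np.round(r,4),atz(S,*s,z).round(4),atz(T,*t,z).round(4))
E
```

```text
Traceback (most recent call last):
  File "h.py", line 7, in ray
    c=np.load(f[:-3]+'npz'); r=c['R']@np.linalg.inv(c['K'])@[u,v,1]; return c['eye'],r/np.linalg.norm(r)
                               ~~~~~~^~~~~~~~~~~~~~~~~~~~~~
ValueError: matmul: Input operand 1 has a mismatch in its core dimension 0, with gufunc signature (n?,k),(k,m?)->(n?,m?) (size 3 is different from 4)
```

Same cameras, so I'll use the npz files of the second shots.

```bash
cat > m.py <<'E'
from h import *
S,T="pics/side1.png","pics/top1.png"
P={'barfar':((249.5,143.5),(181.5,166.2),.125),'barnear':((264.5,167.5),(222.5,166.5),.125),
'tipA':((371,231.5),(342.5,134.5),.254),'tipB':((398,257.5),(368,131),.254),
'rootA':((404.5,214.5),(336.2,105),.235),'rootB':((432,238.5),(362,101.5),.235),
'pintop':((265,198.5),(261.2,185.5),.16)}
for k,(s,t,z) in P.items():
    x,r=tri([ray(S,*s),ray(T,*t)]); print(k,x.round(4),np.round(r,4),atz(S,*s,z).round(4),atz(T,*t,z).round(4))
E
python3 m.py
```

```text
barfar [0.5215 0.2625 0.1238] [0. 0.] [0.5209 0.2611 0.125 ] [0.5212 0.2623 0.125 ]
barnear [0.5141 0.1225 0.1421] [0.0034 0.0034] [0.5186 0.1402 0.125 ] [0.5214 0.1231 0.125 ]
tipA [ 0.6004 -0.2653  0.2382] [0.0029 0.0029] [ 0.5871 -0.2754  0.254 ] [ 0.5983 -0.2636  0.254 ]
tipB [ 0.6139 -0.3476  0.2361] [0.0024 0.0024] [ 0.5995 -0.3572  0.254 ] [ 0.6106 -0.3445  0.254 ]
rootA [ 0.7023 -0.2486  0.2339] [0.0014 0.0014] [ 0.6998 -0.2491  0.235 ] [ 0.7033 -0.249   0.235 ]
rootB [ 0.7148 -0.3323  0.2343] [0.0016 0.0016] [ 0.7124 -0.3325  0.235 ] [ 0.716  -0.3329  0.235 ]
pintop [ 0.4519 -0.009   0.1605] [0.0018 0.0018] [ 0.4539 -0.0087  0.16  ] [ 0.4502 -0.0086  0.16  ]
```

Call:
{"op": "move_arm", "data": {
  "plan": "0 0 15 0 0 0 0;19 -26 10 0 0 -0.084 0;19 -26 5 0 0 -0.084 0;19 -26 0 0 0 -0.084 0;19 -26 0 0 0 -0.084 0;19 -26 0 0 0 -0.084 0;19 -26 0 0 0 -0.084 0;19 -26 0 0 0 -0.084 0;19 -26 0 0 0 -0.084 0;19 -26 0 0 0 -0.084 0;19 -26 0 0 0 -0.084 0;19 -26 0 0 0 -0.084 0;19 -26 -10 0 0 -0.084 0;18 -24 -15 0 0 -0.084 0;17 -22 -15 0 0 -0.084 0;0 0 0 0 0 0 0;0 0 0 0 0 0 0"
}}

```text
time_s: 1.62
position: [0.5025, 0.2174, 0.1927]
tcp_rot: [0.708, 0.707, -0.001, 0.0]
wrist_force: [-0.1, 0.5, -0.5]
grip_width: 1.002
finger_force: 0.0
```

```bash
python3 - <<'E'
from h import *
snap("side","pics/side2.png");snap("top","pics/top2.png")
o=robot.observe();print(o['time_s'],o['position'],Rotation.from_quat(o['tcp_rot']).as_matrix().round(3))
comp([("pics/side2.png",215,130),("pics/side2.png",225,170),("pics/top2.png",165,135),("pics/top1.png",215,150)],"pics/c2.png")
T="pics/top1.png"
f=lambda x,y,z:atz(T,175+x/4,135+(y-300)/4,z)
for a,b in(((45,400),(195,406)),((40,495),(192,502))): print(f(*a,.05),f(*b,.05))
E
```

```text
1.7167 [0.50190063 0.22023162 0.193582  ] [[-0.004  1.    -0.   ]
 [ 1.     0.004  0.   ]
 [ 0.    -0.    -1.   ]]
[0.56157421 0.25865174 0.05      ] [0.55725512 0.12484411 0.05      ]
[0.47527367 0.25990408 0.05      ] [0.47016449 0.12557284 0.05      ]
```

View pics/c2.png

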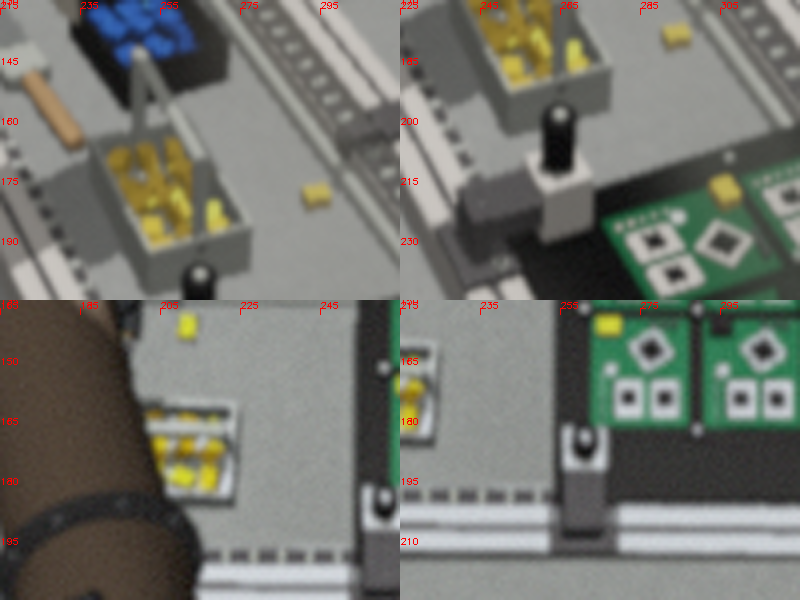

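Call:
{"op": "move_arm", "data": {
  "plan": "6 -9 0 0 0 -0.035 0;6 -9 0 0 0 0 0;5 -9 0 0 0 0 0;0 0 -20 0 0 0 0;0 0 -20 0 0 0 0;0 0 -20 0 0 0 0;0 0 -15 0 0 0 0.3;0 0 -12 0 0 0 0.5;0 0 0 0 0 0 0.5;0 0 0 0 0 0 0.5",
  "newtons": 30
}}

```text
time_s: 2.55
position: [0.5194, 0.1916, 0.1065]
tcp_rot: [0.719, 0.695, -0.0, 0.0]
wrist_force: [0.8, 0.4, -0.0]
grip_width: 0.758
finger_force: 0.0
```

```bash
python3 - <<'E'
from h import *
snap("side","pics/side3.png")
o=robot.observe();print(o['time_s'],o['position'],o['wrist_force'],o['grip_width'])
im=cv2.imread("pics/side3.png")[85:205,170:330]; cv2.imwrite("pics/c3.png",cv2.resize(im,(800,600),interpolation=cv2.INTER_CUBIC))
E
```

```text
2.6 [0.51991344 0.19190505 0.10718007] [ 0.74351534  0.24982253 -0.15609043] 0.7164148788867347
```

View pics/c3.png

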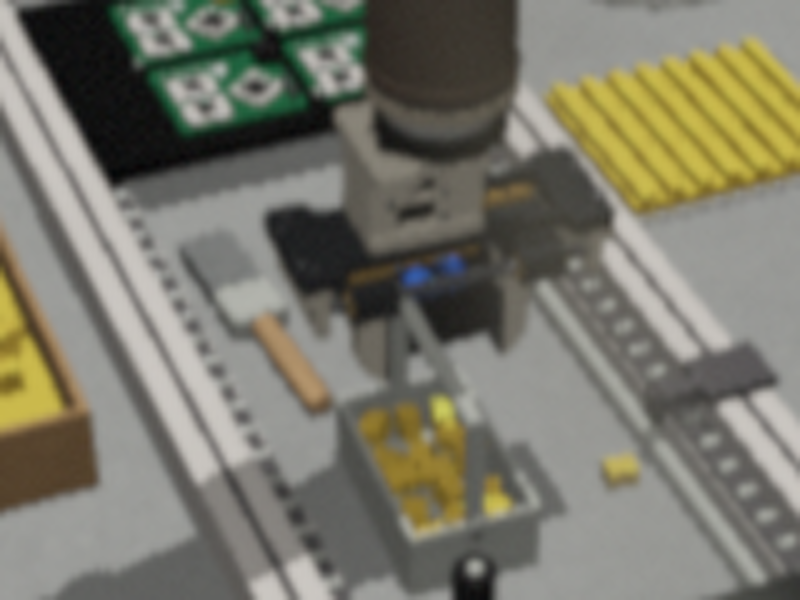

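```bash
python3 - <<'E'
from h import *
f="pics/side3.png"
for p in([.52,.192,.107],[.52,.192,.125],[.52,.262,.125],[.52,.122,.125],[.488,.192,.107],[.552,.192,.107],[.488,.192,.172],[.52,.262,.05]):
    print(p,((proj(f,p)-[170,85])*5).round())
E
```

```text
[0.52, 0.192, 0.107] [440. 382.]
[0.52, 0.192, 0.125] [440. 359.]
[0.52, 0.262, 0.125] [396. 292.]
[0.52, 0.122, 0.125] [487. 431.]
[0.488, 0.192, 0.107] [391. 395.]
[0.552, 0.192, 0.107] [488. 369.]
[0.488, 0.192, 0.172] [390. 311.]
[0.52, 0.262, 0.05] [396. 384.]
```

Call:
{"op": "move_arm", "data": {
  "plan": "0 0 0 0 0 0 1;0 0 0 0 0 0 1;0 0 0 0 0 0 1;0 0 0 0 0 0 1;0 0 0 0 0 0 1;0 0 0 0 0 0 1;0 0 0 0 0 0 1;0 0 0 0 0 0 1",
  "newtons": 40
}}

```text
time_s: 3.27
position: [0.5192, 0.1924, 0.1066]
tcp_rot: [0.719, 0.695, -0.0, 0.0]
wrist_force: [-0.1, 0.2, -0.0]
grip_width: 0.136
finger_force: 0.0
```

Call:
{"op": "move_arm", "data": {
  "plan": "0 0 0 0 0 0 1;0 0 0 0 0 0 1;0 0 0 0 0 0 1;0 0 0 0 0 0 1"
}}

```text
time_s: 3.6
position: [0.5205, 0.1926, 0.1079]
tcp_rot: [0.719, 0.695, 0.001, 0.0]
wrist_force: [-0.8, -1.9, 11.5]
grip_width: 0.006
finger_force: 6.1
```

```bash
python3 - <<'E'
from h import *
snap("side","pics/side4.png");snap("top","pics/top4.png")
o=robot.observe();print(o['time_s'],o['position'],o['wrist_force'],o['grip_width'],o['finger_force'])
a=cv2.resize(cv2.imread("pics/side4.png")[90:210,200:280],(400,600),interpolation=cv2.INTER_CUBIC)
b=cv2.resize(cv2.imread("pics/top4.png")[120:240,160:240],(400,600),interpolation=cv2.INTER_CUBIC); cv2.imwrite("pics/c4.png",np.hstack([a,b]))
E
```

```text
3.7 [0.52048835 0.19261821 0.10788421] [-1.51766161 -1.39394243 12.80063272] 0.0021485310775586648 6.079603135585785
```

View pics/c4.png

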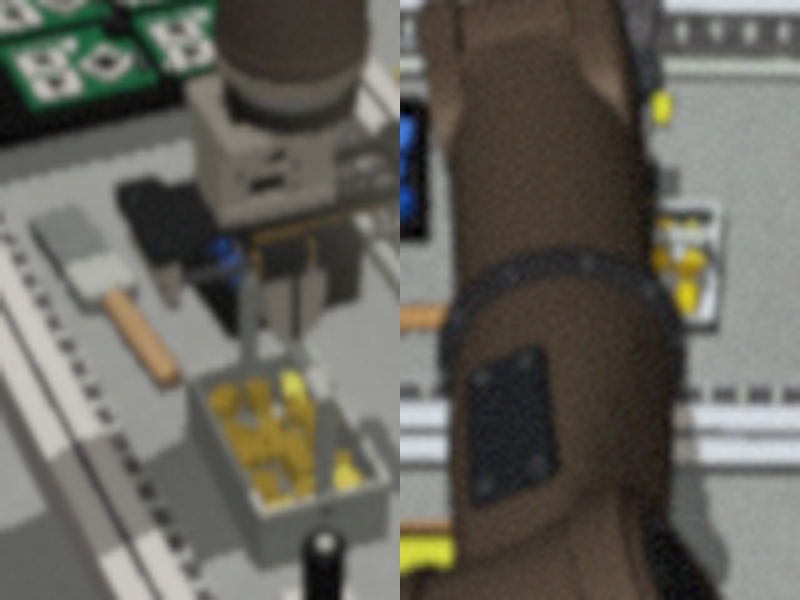

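Call:
{"op": "move_arm", "data": {
  "plan": "0 0 15 0 0 0 1;0 0 15 0 0 0 1;0 0 15 0 0 0 1;0 0 0 0 0 0 1;0 0 0 0 0 0 1"
}}

```text
time_s: 4.12
position: [0.5197, 0.1926, 0.152]
tcp_rot: [0.719, 0.695, 0.001, 0.0]
wrist_force: [-0.3, 1.2, -0.4]
grip_width: 0.004
finger_force: 0.0
```

```bash
python3 - <<'E'
from h import *
snap("side","pics/side5.png")
o=robot.observe();print(o['time_s'],o['position'],o['wrist_force'],o['grip_width'],o['finger_force'])
cv2.imwrite("pics/c5.png",cv2.resize(cv2.imread("pics/side5.png")[100:190,210:310],(800,600)[:1]+(720,),interpolation=cv2.INTER_CUBIC)[:600])
E
```

```text
4.1667 [0.51911806 0.19246899 0.1512861 ] [-0.16999319  0.36641088  0.1424112 ] 0.005030887474638343 0.0
```

View pics/c5.png

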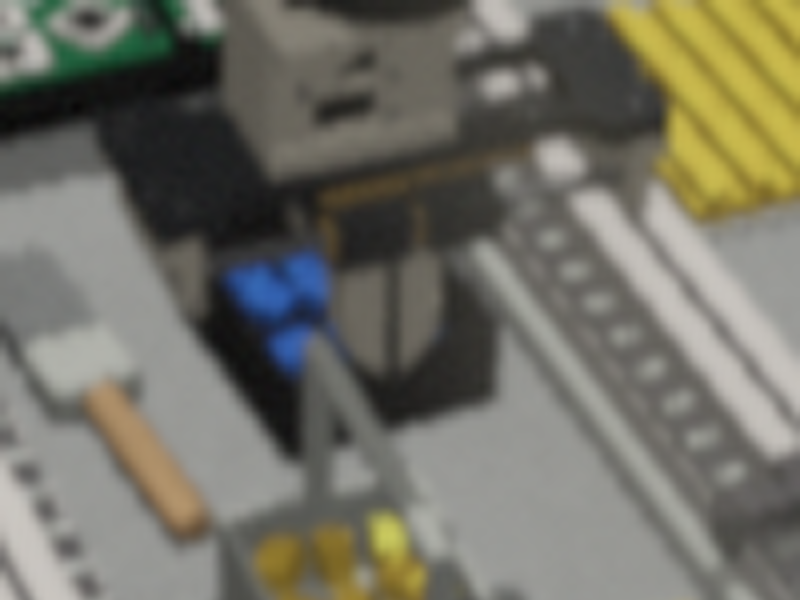

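```bash
python3 - <<'E'
from h import *
f="pics/side5.png"
print(proj(f,[.519,.1925,.1513]))
for z in (.10,.125):
  for y in(.262,.192,.122): print(y,z,proj(f,[.52,y,z]))
print(proj("pics/side1.png",[.452,-.009,.16]),proj("pics/side1.png",[.452,-.009,.11]))
t="pics/top1.png"
for z in (.10,.125):
  for y in(.262,.192,.122): print(proj(t,[.52,y,z]))
E
```

```text
[257.6763213 150.0127103]
0.262 0.1 [249.18330804 149.66878555]
0.192 0.1 [257.94360882 163.14757016]
0.122 0.1 [267.30294076 177.5480368 ]
0.262 0.125 [249.12791734 143.40082616]
0.192 0.125 [257.99630013 156.83894309]
0.122 0.125 [267.47897852 171.20789221]
[264.36782421 198.78277208] [264.07058047 211.85199546]
[182.70779944 168.21357054]
[203.0157356  168.38820289]
[223.32666649 168.562861  ]
[181.57365468 166.5592866 ]
[202.18896368 166.73643904]
[222.80735876 166.91361799]
```

Call:
{"op": "move_arm", "data": {
  "plan": "0 0 0 0 0 0 0.3;0 0 0 0 0 0 0.3;0 0 0 0 0 0 0.3;0 0 0 0 0 0 0.3;0 0 0 0 0 0 0.3;0 0 0 0 0 0 0.3;0 0 0 0 0 0 0.3;0 0 0 0 0 0 0.3;0 0 -15 0 0 0 0.3;0 0 -15 0 0 0 0.3;0 0 -15 0 0 0 0.3;0 0 -12 0 0 0 0.3;0 0 -8 0 0 0 0.3;0 0 0 0 0 0 0.3"
}}

```text
time_s: 5.33
position: [0.5183, 0.192, 0.0851]
tcp_rot: [0.719, 0.695, -0.001, -0.0]
wrist_force: [-0.9, -0.3, 0.6]
grip_width: 0.698
finger_force: 0.0
```

Call:
{"op": "move_arm", "data": {
  "plan": "0 0 0 0 0 0 1;0 0 0 0 0 0 1;0 0 0 0 0 0 1;0 0 0 0 0 0 1;0 0 0 0 0 0 1;0 0 0 0 0 0 1;0 0 0 0 0 0 1;0 0 0 0 0 0 1;0 0 0 0 0 0 1;0 0 0 0 0 0 1;0 0 0 0 0 0 1"
}}

```text
time_s: 6.25
position: [0.5195, 0.1924, 0.0866]
tcp_rot: [0.719, 0.695, 0.0, 0.0]
wrist_force: [1.2, 0.2, -0.0]
grip_width: 0.116
finger_force: 40.0
```

Call:
{"op": "move_arm", "data": {
  "plan": "0 0 5 0 0 0 1;0 0 10 0 0 0 1;0 0 15 0 0 0 1;0 0 20 0 0 0 1;0 0 25 0 0 0 1;0 0 25 0 0 0 1;0 0 25 0 0 0 1;0 0 25 0 0 0 1;0 0 15 0 0 0 1;0 0 7 0 0 0 1;0 0 3 0 0 0 1;0 0 0 0 0 0 1"
}}

```text
time_s: 7.25
position: [0.519, 0.1923, 0.2617]
tcp_rot: [0.719, 0.695, 0.0, -0.0]
wrist_force: [0.2, 0.2, -3.6]
grip_width: 0.117
finger_force: 40.0
```

Call:
{"op": "move_arm", "data": {
  "plan": "0 -8 0 0 0 0 1;2 -16 0 0 0 0 1;2 -24 0 0 0 0.011 1;2 -30 0 0 0 0.011 1;2 -30 0 0 0 0.011 1;2 -30 0 0 0 0.011 1;2 -30 0 0 0 0.011 1;2 -30 0 0 0 0.011 1;2 -30 0 0 0 0.011 1;2 -30 0 0 0 0.011 1;2 -30 0 0 0 0.011 1;2 -30 0 0 0 0.011 1;2 -30 0 0 0 0.011 1;2 -30 0 0 0 0.011 1;2 -30 0 0 0 0.011 1;1 -30 0 0 0 0.011 1;0 -30 0 0 0 0.011 1;0 -22 0 0 0 0.01 1;0 -10 0 0 0 0 1;0 -4 0 0 0 0 1"
}}

```text
time_s: 8.92
position: [0.5465, -0.3141, 0.2602]
tcp_rot: [0.657, 0.754, -0.001, -0.001]
wrist_force: [0.3, 0.6, -2.7]
grip_width: 0.117
finger_force: 40.0
```

Call:
{"op": "move_arm", "data": {
  "plan": "0 0 0 0 0 0 1;0 0 0 0 0 0 1;0 0 0 0 0 0 1"
}}

```text
time_s: 9.17
position: [0.5487, -0.3096, 0.2612]
tcp_rot: [0.654, 0.756, 0.0, -0.001]
wrist_force: [-0.6, -0.3, -2.5]
grip_width: 0.114
finger_force: 40.0
```

```bash
python3 - <<'E'
from h import *
snap("side","pics/side6.png");snap("top","pics/top6.png")
o=robot.observe();print(o['time_s'],o['position'],o['wrist_force'],Rotation.from_quat(o['tcp_rot']).as_matrix().round(3))
print(proj("pics/side6.png",o['position']),proj("pics/top6.png",o['position']))
a=cv2.resize(cv2.imread("pics/side6.png")[170:290,330:430],(500,600),interpolation=cv2.INTER_CUBIC)
b=cv2.resize(cv2.imread("pics/top6.png")[85:205,320:380],(300,600),interpolation=cv2.INTER_CUBIC); cv2.imwrite("pics/c6.png",np.hstack([a,b]))
E
```

```text
9.2667 [ 0.54873547 -0.30997856  0.26153496] [-0.17610972  0.04671342 -2.47362303] [[-0.144  0.99   0.   ]
 [ 0.99   0.144  0.001]
 [ 0.001  0.    -1.   ]]
[365.26624109 246.19231374] [358.17542245 149.19720078]
```

View pics/c6.png

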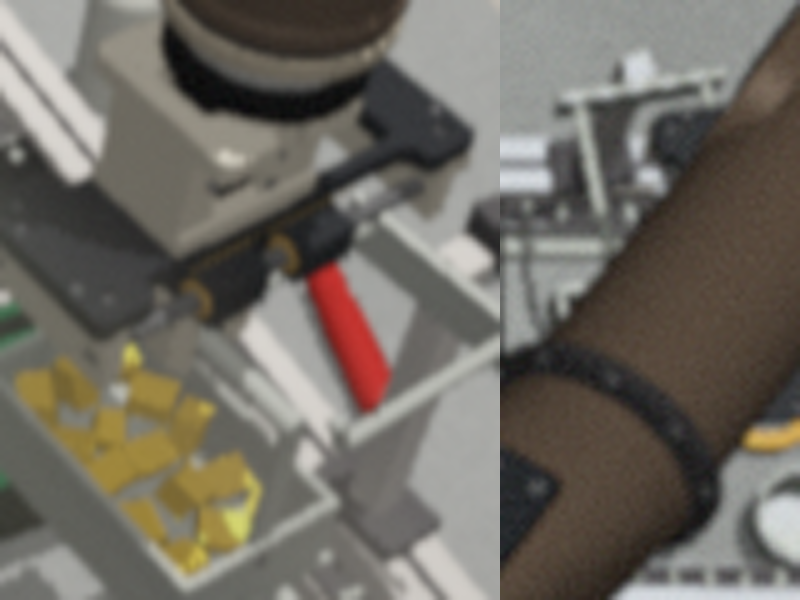

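```bash
python3 - <<'E'
from h import *
f="pics/side6.png"
for z in(.205,.225,.235): print(z,proj(f,[.601,-.373,z]),proj(f,[.517,-.385,z]))
print('obs',(397,270),(367,287)); print(atz(f,397,270,.225),atz(f,367,287,.225))
print(proj(f,[.549,-.31,.30]))
for p in([.6045,-.304],[.6455,-.299]):
  x=np.array([.99,.14]);y=np.array([-.14,.99])
  for s in(.042,-.042): print('prong',proj(f,[*(np.array(p)+s*y),.235]),proj(f,[*(np.array(p)+s*y),.254]))
E
```

```text
0.205 [398.01069586 277.01143665] [367.46744109 294.82665775]
0.225 [400.08927646 271.40901711] [369.16329678 289.29383827]
0.235 [401.15119087 268.54682834] [370.03033383 286.46508372]
obs (397, 270) (367, 287)
[ 0.5971577  -0.36748568  0.225     ] [ 0.51596977 -0.37863835  0.225     ]
[368.55745121 234.21324108]
prong [370.63934962 231.4678577 ] [372.15698512 225.82826105]
prong [397.07990313 257.36469025] [399.04027992 251.77784809]
prong [384.75329507 224.56008142] [386.42887605 218.9160066 ]
prong [411.51814719 249.69829223] [413.64221456 244.0956973 ]
```

Call:
{"op": "move_arm", "data": {
  "plan": "0 -2 -6 0 0 0 1;0 -2 -10 0 0 0 1;0 0 -8 0 0 0 1;0 0 -3 0 0 0 1;4 1 0 0 0 0 1;10 1 0 0 0 0 1;12 2 0 0 0 0 1;14 2 0 0 0 0 1;14 2 0 0 0 0 1;14 2 0 0 0 0 1;14 2 0 0 0 0 1;10 1 0 0 0 0 1;5 1 0 0 0 0 1;2 0 0 0 0 0 1;0 0 0 0 0 0 1;0 0 0 0 0 0 1"
}}

```text
time_s: 10.6
position: [0.6469, -0.302, 0.2346]
tcp_rot: [0.655, 0.755, -0.0, 0.0]
wrist_force: [-0.2, 0.0, -3.0]
grip_width: 0.117
finger_force: 40.0
```

```bash
python3 - <<'E'
from h import *
snap("side","pics/side7.png")
o=robot.observe();print(o['time_s'],o['position'],o['wrist_force'])
cv2.imwrite("pics/c7.png",cv2.resize(cv2.imread("pics/side7.png")[185:290,350:450],(571,600),interpolation=cv2.INTER_CUBIC))
E
```

```text
10.65 [ 0.64670831 -0.30208399  0.23474508] [ 1.75864418e-02  9.31279995e-04 -2.86145975e+00]
```

View pics/c7.png

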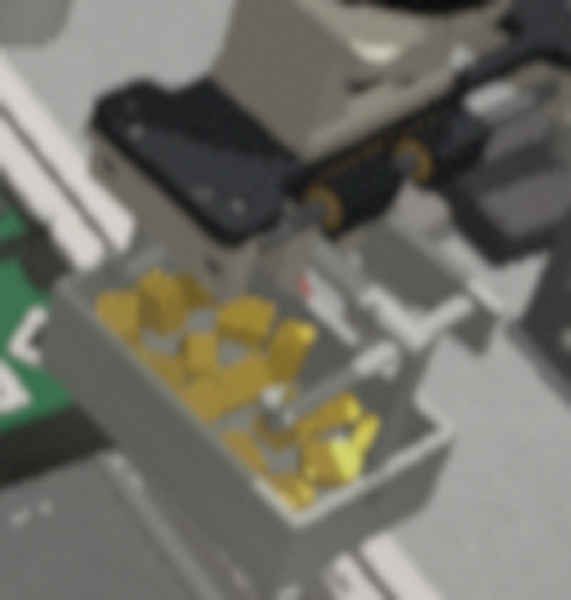

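Call:
{"op": "move_arm", "data": {
  "plan": "0 0 -5 0 0 0 1;0 0 -8 0 0 0 1;0 0 -7 0 0 0 1;0 0 -5 0 0 0 1;0 0 -4 0 0 0 1;0 0 -3 0 0 0 1;0 0 0 0 0 0 1;0 0 0 0 0 0 1"
}}

```text
time_s: 11.32
position: [0.6473, -0.3016, 0.2026]
tcp_rot: [0.655, 0.755, 0.0, 0.0]
wrist_force: [0.1, 0.6, -1.7]
grip_width: 0.12
finger_force: 40.0
```

Call:
{"op": "move_arm", "data": {
  "plan": "0 0 -1 0 0 0 1;0 0 -1 0 0 0 1;0 0 0 0 0 0 1;0 0 0 0 0 0 1"
}}

```text
time_s: 11.65
position: [0.6475, -0.3018, 0.202]
tcp_rot: [0.655, 0.755, 0.0, 0.001]
wrist_force: [-3.3, 2.1, 6.8]
grip_width: 0.115
finger_force: 40.0
```

Call:
{"op": "move_arm", "data": {
  "plan": "0 0 0 0 0 0 0.9;0 0 0 0 0 0 0.75;0 0 0 0 0 0 0.6;0 0 0 0 0 0 0.55;0 0 0 0 0 0 0.55;0 0 0 0 0 0 0.55;0 0 0 0 0 0 0.55;0 0 0 0 0 0 0.55"
}}

```text
time_s: 12.32
position: [0.6473, -0.3016, 0.2004]
tcp_rot: [0.655, 0.755, -0.0, -0.0]
wrist_force: [-0.8, 0.9, -0.1]
grip_width: 0.445
finger_force: 0.0
```

Released; rise straight up and look.

Call:
{"op": "move_arm", "data": {
  "plan": "0 0 5 0 0 0 0.55;0 0 10 0 0 0 0.55;0 0 15 0 0 0 0.55;0 0 20 0 0 0 0.55;0 0 20 0 0 0 0.55;0 0 20 0 0 0 0.55;-15 10 10 0 0 0 0.55;-25 25 0 0 0 0 0.55;-25 30 0 0 0 0 0.55;-20 30 0 0 0 0 0.55;-20 30 0 0 0 0 0.55;-20 30 0 0 0 0 0.55;0 0 0 0 0 0 0.55"
}}

```text
time_s: 13.4
position: [0.5198, -0.1407, 0.3015]
tcp_rot: [0.653, 0.757, 0.002, -0.002]
wrist_force: [0.8, -0.4, -0.7]
grip_width: 0.452
finger_force: 0.0
```

```bash
python3 - <<'E'
from h import *
snap("side","pics/side8.png");snap("top","pics/top8.png")
o=robot.observe();print(o['time_s'],o['position'],o['wrist_force'],o['joints'])
a=cv2.resize(cv2.imread("pics/side8.png")[185:305,350:450],(500,600),interpolation=cv2.INTER_CUBIC)
b=cv2.resize(cv2.imread("pics/side8.png")[170:242,230:290],(300,360),interpolation=cv2.INTER_CUBIC)
b=np.vstack([b,cv2.resize(cv2.imread("pics/top8.png")[155:203,235:295],(300,240),interpolation=cv2.INTER_CUBIC)])
cv2.imwrite("pics/c8.png",np.hstack([a,b]))
E
```

```text
13.5 [ 0.52224818 -0.14537015  0.3019641 ] [-0.14184922 -1.33216824  0.38389478] [-0.2833028   0.24012532  0.58458048  1.65707534 -0.13882585  1.28390804
  0.47168841]
```

View pics/c8.png

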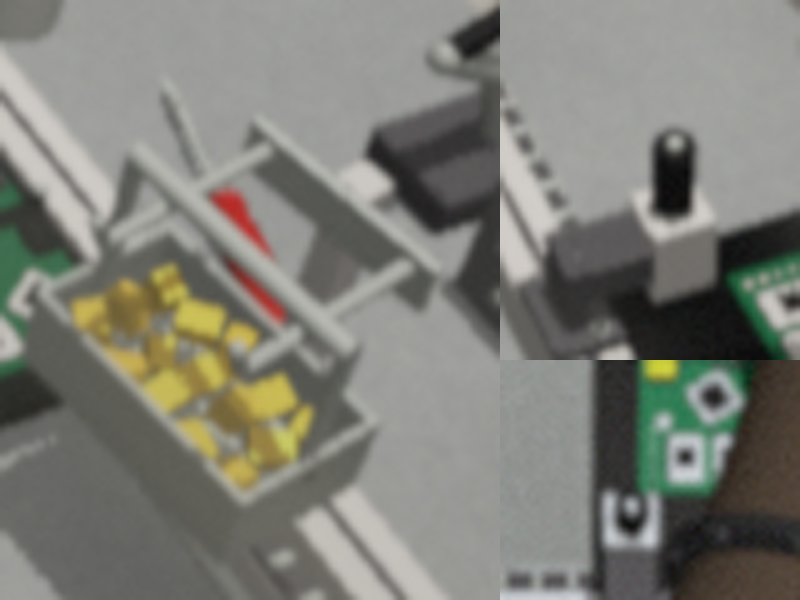

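```bash
python3 - <<'E'
from h import *
S,T="pics/side8.png","pics/top8.png"
print(atz(T,261.3,186.8,.11),atz(T,261.4,185.4,.16),atz(S,265.2,198.4,.16),atz(S,264.4,212.5,.11))
# handle blob in top: dark pixels centroid near (261,186); lit block centroid
g=cv2.imread("pics/top1.png").mean(2)[178:196,252:272]
print(g.astype(int))
E
```

```text
[ 0.45529817 -0.00924672  0.11      ] [ 0.45050512 -0.00923386  0.16      ] [ 0.45457658 -0.00855329  0.16      ] [ 0.45185989 -0.01152418  0.11      ]
[[137 100  59  48  46  50  48  51  46  53  67  85  95 100 103 100 132 177
  196 199]
 [133  93  57  50  47  47  51  47  47  48  67  84  92  95  97  92 114 147
  156 159]
 [137  98  60  63  67  74  61  45  43  45  61  82 100 102  97  90  94 106
  110 110]
 [132  96  65  87 118 119  89  55  53  61  63  82 115 126 111  86  76  71
   74  75]
 [131  93  68 113 157 159 110  76 101 108  88  81 124 153 137  84  59  59
   61  59]
 [131  94  73 125 177 168 114  95 138 156 120  83 122 166 145  89  53  52
   48  48]
 [133  94  70 126 175 161 104  89 142 165 130  82 117 166 150  91  56  50
   53  47]
 [136  97  69 123 174 158  93  67 104 126 106  70 112 162 149  93  56  42
   50  51]
 [135  98  68 123 168 147  79  43  59  77  63  57 118 167 149  91  57  48
   50  51]
 [136  95  66 115 167 155  89  36  25  30  28  75 138 175 149  91  52  50
   50  57]
 [131  94  65 117 174 171 114  58  29  23  43 109 166 186 150  91  54  51
   52  53]
 [134  94  63 117 185 189 152 109  74  60  83 142 189 195 154  93  58  46
   51  55]
 [131  89  62 117 180 198 178 156 125 111 129 172 202 196 149  90  57  50
   51  51]
 [133  93  63 103 161 181 177 167 148 140 150 173 191 184 139  85  54  53
   51  54]
 [134  90  58  78 125 137 138 134 128 126 129 141 150 143 107  66  50  54
   51  53]
 [133  96  52  57  86  97 101  94  99  98  96  96 105 100  73  53  51  54
   50  53]
 [136  94  55  50  74  85  88  87  84  88  84  86  88  82  63  51  50  55
   51  52]
 [134  98  57  53  78  86  88  85  88  87  84  84  88  80  66  49  54  49
   56  52]]
```

Call:
{"op": "move_arm", "data": {
  "plan": "-5 12 0 0 0 0 0.2;-10 20 0 0 0 0 0.2;-13 26 0 0 0 0 0.2;-13 26 0 0 0 0 0.2;-12 24 0 0 0 0 0.2;-8 18 0 0 0 0 0.2;-4 10 0 0 0 0 0.2;0 0 -15 0 0 0 0.2;0 0 -30 0 0 0 0.2;0 0 -35 0 0 0 0.2;0 0 -30 0 0 0 0.2;0 0 -15 0 0 0 0.2;0 0 -5 0 0 0 0.2;0 0 0 0 0 0 0.2;0 0 0 0 0 0 0.2;0 0 0 0 0 0 0.2"
}}

```text
time_s: 14.83
position: [0.4586, -0.011, 0.1719]
tcp_rot: [0.655, 0.755, 0.001, 0.001]
wrist_force: [-0.8, -0.1, -0.0]
grip_width: 0.803
finger_force: 0.0
```

Call:
{"op": "move_arm", "data": {
  "plan": "-2 3 -5 0 0 0 0.2;0 0 -15 0 0 0 0.2;0 0 -20 0 0 0 0.2;0 0 -12 0 0 0 0.2;0 0 -5 0 0 0 0.2;0 0 0 0 0 0 0.2;0 0 0 0 0 0 0.2;0 0 0 0 0 0 0.2"
}}

```text
time_s: 15.5
position: [0.456, -0.0075, 0.1144]
tcp_rot: [0.655, 0.755, 0.001, 0.0]
wrist_force: [-0.7, -0.6, -0.5]
grip_width: 0.795
finger_force: 0.0
```

Call:
{"op": "move_arm", "data": {
  "plan": "0 0 -4 0 0 0 0.2;0 0 -4 0 0 0 0.2;0 0 -2 0 0 0 0.2;0 0 0 0 0 0 0.2;0 0 0 0 0 0 0.2;0 0 0 0 0 0 0.2"
}}

```text
time_s: 16.0
position: [0.4553, -0.0076, 0.1036]
tcp_rot: [0.655, 0.755, -0.0, 0.0]
wrist_force: [-0.6, 0.7, -0.3]
grip_width: 0.795
finger_force: 0.0
```

Call:
{"op": "move_arm", "data": {
  "plan": "0 0 0 0 0 0 0.6;0 0 0 0 0 0 1;0 0 0 0 0 0 1;0 0 0 0 0 0 1;0 0 0 0 0 0 1;0 0 0 0 0 0 1;0 0 0 0 0 0 1;0 0 0 0 0 0 1;0 0 0 0 0 0 1;0 0 0 0 0 0 1",
  "newtons": 20
}}

```text
time_s: 16.83
position: [0.4553, -0.0076, 0.1035]
tcp_rot: [0.655, 0.755, 0.0, 0.0]
wrist_force: [0.5, 0.2, 0.5]
grip_width: 0.259
finger_force: 20.0
```

Call:
{"op": "move_arm", "data": {
  "plan": "0 0 2 0 0 0 1;0 0 2 0 0 0 1;0 0 2 0 0 0 1;0 0 0 0 0 0 1;0 0 0 0 0 0 1",
  "newtons": 30
}}

```text
time_s: 17.25
position: [0.4553, -0.0077, 0.1098]
tcp_rot: [0.655, 0.755, 0.0, 0.0]
wrist_force: [-0.6, -0.5, 0.4]
grip_width: 0.254
finger_force: 30.0
```

Call:
{"op": "move_arm", "data": {
  "plan": "0 0 3 0 0 0 1;0 0 4 0 0 0 1;0 0 4 0 0 0 1;0 0 4 0 0 0 1;0 0 4 0 0 0 1;0 0 3 0 0 0 1;0 0 2 0 0 0 1;0 0 0 0 0 0 1;0 0 0 0 0 0 1;0 0 0 0 0 0 1;0 0 0 0 0 0 1;0 0 0 0 0 0 1"
}}

```text
time_s: 18.25
position: [0.4553, -0.0076, 0.1335]
tcp_rot: [0.655, 0.755, -0.0, 0.0]
wrist_force: [0.7, -0.2, -1.5]
grip_width: 0.256
finger_force: 30.0
```

```bash
python3 - <<'E'
from h import *
snap("side","pics/side9.png")
o=robot.observe();print(o['time_s'],o['position'],o['wrist_force'],o['grip_width'])
snap("side","pics/side10.png")
a=cv2.imread("pics/side8.png").astype(int);b=cv2.imread("pics/side10.png").astype(int)
# pallet: dark/green coverage - leading edge along its path z=.045, x=.60
f="pics/side10.png"
for y in np.arange(-.3,.22,.02):
    u,v=proj(f,[.56,y,.045]).round().astype(int); print(round(y,2),(u,v),a[v,u],b[v,u])
E
```

```text
18.3 [ 0.45528181 -0.00760014  0.13345415] [-0.58016957  0.50915079 -1.10151102] 0.2566139754322822
-0.3 (np.int64(352), np.int64(298)) [154 158 157] [153 156 156]
-0.28 (np.int64(348), np.int64(291)) [106 109 108] [107 110 110]
-0.26 (np.int64(344), np.int64(285)) [147 151 150] [147 150 149]
-0.24 (np.int64(340), np.int64(279)) [119 123 122] [153 157 156]
-0.22 (np.int64(336), np.int64(273)) [54 60 58] [152 155 154]
-0.2 (np.int64(332), np.int64(267)) [61 71 61] [151 154 154]
-0.18 (np.int64(328), np.int64(261)) [119 135 118] [105 108 107]
-0.16 (np.int64(324), np.int64(256)) [61 66 63] [64 68 67]
-0.14 (np.int64(320), np.int64(250)) [68 85 64] [64 73 65]
-0.12 (np.int64(317), np.int64(245)) [71 97 60] [ 91 115  82]
-0.1 (np.int64(313), np.int64(239)) [57 69 57] [70 75 73]
-0.08 (np.int64(310), np.int64(234)) [117 130 118] [118 136 113]
-0.06 (np.int64(307), np.int64(229)) [80 85 85] [ 78 108  63]
-0.04 (np.int64(303), np.int64(224)) [ 98 121  90] [55 66 55]
-0.02 (np.int64(300), np.int64(219)) [ 79 110  64] [101 119  99]
0.0 (np.int64(297), np.int64(215)) [56 60 57] [56 59 59]
0.02 (np.int64(294), np.int64(210)) [103 106 105] [134 149 134]
0.04 (np.int64(291), np.int64(205)) [156 159 158] [ 73 104  55]
0.06 (np.int64(288), np.int64(201)) [155 159 157] [41 45 43]
0.08 (np.int64(285), np.int64(196)) [157 160 159] [111 114 113]
0.1 (np.int64(282), np.int64(192)) [157 160 159] [153 157 156]
0.12 (np.int64(279), np.int64(188)) [158 162 161] [154 158 157]
0.14 (np.int64(276), np.int64(184)) [161 164 163] [62 71 77]
0.16 (np.int64(274), np.int64(180)) [160 163 162] [49 54 58]
0.18 (np.int64(271), np.int64(176)) [159 162 161] [41 45 48]
0.2 (np.int64(268), np.int64(172)) [158 161 160] [102 112 116]
```

The pallet is on its way (about 55 mm gone). I'll keep holding until it reaches the next stop.

Call:
{"op": "move_arm", "data": {
  "plan": "0 0 0 0 0 0 1;0 0 0 0 0 0 1;0 0 0 0 0 0 1;0 0 0 0 0 0 1;0 0 0 0 0 0 1;0 0 0 0 0 0 1;0 0 0 0 0 0 1;0 0 0 0 0 0 1;0 0 0 0 0 0 1;0 0 0 0 0 0 1;0 0 0 0 0 0 1;0 0 0 0 0 0 1;0 0 0 0 0 0 1;0 0 0 0 0 0 1;0 0 0 0 0 0 1;0 0 0 0 0 0 1;0 0 0 0 0 0 1;0 0 0 0 0 0 1;0 0 0 0 0 0 1;0 0 0 0 0 0 1"
}}

```text
time_s: 20.02
position: [0.4553, -0.0076, 0.1335]
tcp_rot: [0.655, 0.755, -0.0, 0.0]
wrist_force: [-0.3, -0.2, -2.9]
grip_width: 0.255
finger_force: 30.0
```

Call:
{"op": "move_arm", "data": {
  "plan": "0 0 0 0 0 0 1;0 0 0 0 0 0 1;0 0 0 0 0 0 1;0 0 0 0 0 0 1;0 0 0 0 0 0 1;0 0 0 0 0 0 1;0 0 0 0 0 0 1;0 0 0 0 0 0 1;0 0 0 0 0 0 1;0 0 0 0 0 0 1;0 0 0 0 0 0 1;0 0 0 0 0 0 1;0 0 0 0 0 0 1;0 0 0 0 0 0 1;0 0 0 0 0 0 1;0 0 0 0 0 0 1;0 0 0 0 0 0 1;0 0 0 0 0 0 1;0 0 0 0 0 0 1;0 0 0 0 0 0 1"
}}

```text
time_s: 21.68
position: [0.4553, -0.0076, 0.1335]
tcp_rot: [0.655, 0.755, 0.0, 0.0]
wrist_force: [-0.7, -0.9, -1.7]
grip_width: 0.256
finger_force: 30.0
```

```bash
cat > e.py <<'E'
from h import *
import sys
f=sys.argv[1]; snap("side",f); a=cv2.imread(f).mean(2)
o=robot.observe();print(o['time_s'],o['position'],o['wrist_force'],o['grip_width'],o['finger_force'])
for x in(.56,.58):
  print([(round(y,2),int(a[tuple(proj(f,[x,y,.045]).round().astype(int)[::-1])])) for y in np.arange(-.2,.0,.01)])
# template shift of the pallet board row between the stopped and present pictures
E
python3 e.py pics/side11.png
```

```text
21.7333 [ 0.45526269 -0.0076127   0.13354424] [ 0.05166391 -1.64189834 -1.63901317] 0.2539366644062663 29.99864637851715
[(np.float64(-0.2), 152), (np.float64(-0.19), 153), (np.float64(-0.18), 151), (np.float64(-0.17), 152), (np.float64(-0.16), 151), (np.float64(-0.15), 153), (np.float64(-0.14), 149), (np.float64(-0.13), 150), (np.float64(-0.12), 150), (np.float64(-0.11), 150), (np.float64(-0.1), 148), (np.float64(-0.09), 129), (np.float64(-0.08), 102), (np.float64(-0.07), 73), (np.float64(-0.06), 59), (np.float64(-0.05), 56), (np.float64(-0.04), 72), (np.float64(-0.03), 81), (np.float64(-0.02), 157), (np.float64(-0.01), 73)]
[(np.float64(-0.2), 152), (np.float64(-0.19), 150), (np.float64(-0.18), 154), (np.float64(-0.17), 152), (np.float64(-0.16), 152), (np.float64(-0.15), 151), (np.float64(-0.14), 151), (np.float64(-0.13), 150), (np.float64(-0.12), 150), (np.float64(-0.11), 150), (np.float64(-0.1), 148), (np.float64(-0.09), 134), (np.float64(-0.08), 103), (np.float64(-0.07), 83), (np.float64(-0.06), 65), (np.float64(-0.05), 64), (np.float64(-0.04), 72), (np.float64(-0.03), 81), (np.float64(-0.02), 81), (np.float64(-0.01), 81)]
```

```bash
python3 e.py pics/side12.png | tail -1 | cut -c1-10; python3 - <<'E'
from h import *
a,b,c=[cv2.imread(f"pics/side{i}.png").mean(2) for i in(8,11,12)]
print("basket diff",abs(a-c)[185:305,350:450].mean(),"now diff",abs(b-c).mean(),abs(b-c).max())
f="pics/side12.png"
for z in np.arange(.1,.2,.005):
    u,v=proj(f,[.4555,-.0085,z]).round().astype(int); print(round(z,3),v,a[v,u-5:u+6].astype(int),c[v,u-5:u+6].astype(int))
E
```

```text
[(np.float
basket diff 5.954722222222221 now diff 0.7526414659288193 11.333333333333332
0.1 214 [183 177 168 143 135 150 168 176 191 195 190] [131 130 128 125 123 123 128 129 130 129 126]
0.105 213 [150 128 110  86  84  95 112 137 176 198 202] [131 127 117 112 107 109 117 127 130 132 130]
0.11 211 [ 94  44  22  17  17  19  21  47 125 188 200] [130 118  96  88  89  90  97 118 130 131 127]
0.115 210 [107  39  15  14  17  16  12  32 118 184 192] [130 121  96  88  90  90  98 122 130 128 113]
0.12 209 [122  43  17  12  16  16  15  31 117 180 180] [131 123  98  88  91  90  98 123 130 121  89]
0.125 208 [122  46  17  18  11  15  17  28 110 172 170] [118 117  97  87  89  89  97 119 125 108  65]
0.13 206 [100  36  17  15  16  11  18  22  81 139 156] [ 52  69  80  79  77  76  85 100 100  76  56]
0.135 205 [ 96  36  17  15  12  16  16  21  71 128 153] [45 64 71 64 54 54 65 77 86 89 83]
0.14 204 [ 99  38  17  14  17  16  15  16  68 125 152] [ 69  76  66  44  28  25  34  55  86 126 126]
0.145 202 [ 98  37  17  22  27  25  27  27  69 125 153] [ 97  96  76  42  14  17  15  22  63 120 149]
0.15 201 
[... 195 characters left out ...]
59 159 123  72  87 137 157 160] [98 89 52 17 19 13 14 17 20 29 58]
0.165 197 [103  80 106 140 142 112  87 114 149 160 162] [98 89 51 20 15 17 17 16 17 26 58]
0.17 196 [136 120 106 110 112 113 123 140 156 160 161] [98 90 51 20 12 15 15 16 19 28 56]
0.175 194 [160 159 157 156 157 159 159 161 161 162 161] [85 82 49 23 15 15 15 15 21 27 56]
0.18 193 [160 160 162 162 162 162 162 162 160 161 161] [61 66 43 22 19 20 14 17 16 27 52]
0.185 191 [161 161 160 159 160 161 162 162 161 161 162] [23 23 24 24 23 25 24 20 14 26 51]
0.19 190 [160 160 160 159 160 161 161 161 161 160 161] [26 28 22 23 24 25 20 24 19 25 53]
0.195 189 [160 160 160 160 161 162 162 161 162 161 161] [24 24 27 24 25 27 23 24 26 25 51]
```

```bash
python3 -c "
from bench import robot
print(robot.sign_off())"
```

```text
the job is handed in; nothing more can be done
None
```

The job is handed in, though sign-off gave no verdict. The basket hangs by its bar on both prongs. The pin is held about 30 mm up in its guide, and the pallet has run on about 160 mm to the next stop. The first grasp closed just above the basket's bar and pressed on it with about 13 N; the second, lower grasp held.

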